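# Load the drilling jig and hold its sprung keeper shut

## Robot

A 6-joint arm with a two-finger parallel gripper is mounted at the origin on the work surface. World frame = base frame: x ahead of the robot, y to its left, z up, the work surface at z = 0. Lengths are in m, angles in rad, forces in N, time in s.
With the tool pointing down it reaches from about 0.35 to 0.775 m from the base axis. Payload 7.3 kg.
Tool frame: the origin (TCP) lies at the very end of the fingers, on their centre line; the grasp point (between the pads) lies 19 mm behind it; z points along the fingers, y is the line along which they close (so a half turn about z gives the same grasp; the last joint's range is limited). The gripper opens to 92 mm and grips with 3 to 60 N. Pads are 19 mm wide; open, the fingers measure 130 mm over their backs; the gripper's body (75 mm by 190 mm) begins 47 mm behind the grasp point.
Start: joints at [-1.413, 0.342, 1.524, -0, 1.275, -0.146], TCP at [0.157, -0.501, 0.227] pointing down, gripper open.
Joint ranges: [-2.53, 2.53], [-0.77, 2.02], [0.04, 2.7], [-1, 4.14], [0.28, 2.66], [-3.11, 3.11]. Speed limits (rad/s): [2.57, 2.57, 3.14, 3.14, 3.14, 3.14].

## Interface

Orientations are given as [roll, pitch, yaw] about the fixed x, y, z axes, in that order (R = Rz(yaw) Ry(pitch) Rx(roll)).
In Python, from cell import robot gives the robot as it stands. The module is installed in compiled form; this text tells all that it offers.
- The arm moves only by the tool arm_command, never from a script. Its argument "moves" is a list of rows, each a list of 3 entries, a list of its own where there are three numbers: the shift along the tool's x, y, z in m, then the turn, a rotation vector about the tool's x, y, z in rad, then the finger opening in m, from 0 to 0.0918. In form: [[[dx, dy, dz], [ax, ay, az], claw], ...]. A call has exactly 5 rows; each row is the pose to reach, as a shift and turn from the pose commanded when the call began, along the tool's axes at that moment; what a row does not reach only later rows make up. A row lasts 1/10 s, in which the tool goes at most 50 mm and 8.59 degrees, less where a joint would pass 70% of its speed; a pose out of reach is approached as far as the arm can. A call with a gripper value outside its range is refused whole. The fingers move at their own pace and stop on an object; "squeeze" is the grip in N (left out, the last holds). Time passes only in rows, so rows that repeat a pose let the fingers close, or fill a call up. It gives the time, the measured TCP pose, the force, the opening and the grip force at its end, in the units of the state.
- robot.observe(): the state, without advancing time (a new reading comes with each control period).
- robot.read_camera(name): name is "scene" or "side" or "wrist"; returns the picture (384x512x3 uint8, red, green, blue); there is no depth.
- robot.camera_model(name): a dict with "fx", "fy", "cx", "cy" (pixels), "R" (3x3) and "t" (3): a world point X has camera coordinates R X + t. Camera axes: x right, y down, z forward; pixel columns grow to the right and rows downward; lengths in m; the calibration is good to about 2 mm. A picture is of the moment at which its call begins: read the wrist's pose just before it. camera_model takes no time and is no camera call; for the wrist camera it gives the pose at the moment of the call.
- robot.hand_in(): hands the job in; it is judged then, once.
The state is a dict: "time": time; "qpos": joint angles; "qvel": joint speeds; "joint_efforts": joint torques, N m; "tool_pos": TCP position; "tool_rot": TCP orientation; "contact_force": force on the tool from outside, world axes, zero at the start; "torque": the same for the moment, N m; "opening": finger opening in m; "grip_force": force on a finger pad.
Only numpy, scipy, OpenCV 4.12 (cv2) and the standard library are available. Lean on these libraries where they do the work, as an engineer would, in place of code of your own. Each camera call takes 0.05 s, during which the arm holds its last target. There are 200 camera calls.

## Task

Slide the wooden batten along its channel in the drilling jig, under the bridge, until its front end is fully home against the end stop. Then swing the sprung keeper arm round behind the batten all the way to its stop post and hold it there: it springs back if let go, so finish while still holding it against the stop. Leave the hand plane, the jar and the hammer on the bench where they are.

Things in the scene. Friction and masses are not known exactly. Their poses are not given: they have to be found in the camera images.
- jig: Drilling jig, fixed to the bench: plywood board 18 mm thick, x -85..130, y -210..190 mm. Origin on the bench below the channel's middle line; y along the channel towards the end stop, z up; numbers called 'jig' are mm in this frame. Channel: floor z 18, between two wooden fences 33 mm apart (14 mm thick, top z 33, x = +-16.5 to +-30.5, y -190..170).
- end_stop (a point): Centre of the face of the wooden end stop block that closes the channel: jig x 0, y 160, z 33; block top at z 48.
- bridge (a point): Middle of the top of the wooden bridge with a steel drill bush that spans the channel: jig y 100..136, x -49..49, underside z 59 (41 mm above the channel floor), top z 73, bush top z 77. This point: jig x 0, y 118, z 73.
- stop_post (a point): Top centre of the fixed steel stop post, 12 mm across, that the keeper arm meets when fully swung: jig x -41, y -20, z 46, beside the channel. (A thinner rest post, top z 44, stands beside the open arm.)
- batten: Loose batten of pale wood, 30 x 180 x 36 mm (x, y, z), about 0.14 kg, lying in the channel with its y along the jig's y and its top 21 mm above the fences. Origin at the centre of its underside. It starts 60 to 130 mm short of the end stop; fully home its origin is at jig y 70 and its rear end at jig y -20.
- batten_tail (a point): Centre of the batten's rear end face (the end away from the end stop), 18 mm above its underside; push here, or higher on this face above the fences, towards jig +y.
- keeper (a joint): Swing of the steel keeper arm on its upright pivot, rad, growing clockwise seen from above. 0: open, at rest, arm points along jig (0.18, -0.98). 1.75: at the stop post, arm points along jig -x across the channel, 6 mm behind a batten that is home. A spring pulls it to 0: 0.3 N m at 0, 0.65 N m at the stop (6.5 N at the knob); no latch.
- keeper_pivot (a point): The keeper's pivot axis (vertical), at the height of the arm's underside: jig x 75, y -36, z 35. A coil spring and pin on it reach up to z 73.
- keeper_knob (a point): On the axis of the keeper's upright round wooden knob: 24 mm across, from z 47 to z 100 above the bench, 100 mm from the pivot axis; this point is at z 80 and swings with the arm. The arm: 20 mm wide, 125 mm from pivot to tip, z 35 to 47.
- plane: Bystander: hand plane with orange handles, 200 x 55 x 95 mm, origin under its centre.
- jar: Bystander: amber glass jar, 68 mm across, 85 mm high, origin under its centre.
- hammer: Bystander: hammer lying on the bench, about 0.3 m long.
There are look-alikes about, which are no part of the job. Several things have the shape of the batten; the one meant has the colours described above.

How it is judged:
On the way:
1. the batten is fully home against the end stop (within 5 mm) while the keeper is still open (under 0.4 rad) (y of batten in the frame of jig above 0.065 m and x of batten in the frame of jig between -0.006 and 0.006 m and z of batten in the frame of jig below 0.024 m and angle between batten's own z axis and vertical below 0.1 rad and value of joint keeper below 0.4 rad), for 0.2 s.
At the end, for the whole second after the job is handed in: The batten lies flat in its channel within 5 mm of the end stop; the keeper arm is within 0.06 rad of its stop at 1.75 rad and still, held there by the fingers (contact over 2 N) and not by the batten (under 3 N between them), through the last second (y of batten in the frame of jig above 0.065 m and x of batten in the frame of jig between -0.006 and 0.006 m and z of batten in the frame of jig below 0.024 m and angle between batten's own z axis and vertical below 0.1 rad and value of joint keeper above 1.69 rad and velocity of joint keeper between -0.1 and 0.1 rad/s and contact force between the fingers and keeper above 2 N and linear speed of batten below 0.02 m/s and not (contact force between batten and keeper above 3 N)); the arm keeps its last pose, push and grip.
It fails at once if the plane is moved by more than 25 mm (distance of plane from where it was at the start of the episode above 0.025 m).
It fails at once if the jar is moved by more than 25 mm (distance of jar from where it was at the start of the episode above 0.025 m).
It fails at once if the hammer is moved by more than 25 mm (distance of hammer from where it was at the start of the episode above 0.025 m).
It also fails if it takes over 51 s, if anything falls off the work surface, if the arm or the gripper's body presses on something with over 40 N, if the wrist force passes 120 N, or if a joint passes its speed limit or range.

## Working session

There is one attempt and no reset: what is moved stays moved. The work goes in short steps, Python scripts to look and compute and a tool call to move; the robot and the scene stay as the last step left them, time stands still between calls to the robot, and variables do not carry over. Pictures are saved under pics/ and viewed, at most 10 in all, crops included, and the job is handed in when it is done.

Besides the shell and the picture viewer there is one more tool, called after "Call:" as a command line: name --argument value ..., lists and objects as JSON in quotes. arm_command: Moves the arm, as the interface text tells. Its arguments: {"type":"object","properties":{"moves":{"type":"array"},"squeeze":{"type":"number"}},"required":["moves"]}

```bash
mkdir -p pics
cat > h.py <<'E'
import numpy as np, cv2
from cell import robot
def snap(n,f):
    m=robot.camera_model(n); im=robot.read_camera(n); cv2.imwrite(f'pics/{f}.png',im[:,:,::-1]); return im,m
def ray(m,u,v,z):
    R=np.array(m['R']);t=np.array(m['t']);c=-R.T@t
    d=R.T@np.array([(u-m['cx'])/m['fx'],(v-m['cy'])/m['fy'],1]); return c+d*(z-c[2])/d[2]
def proj(m,X):
    p=np.array(m['R'])@np.array(X)+np.array(m['t']); return np.array([m['fx']*p[0]/p[2]+m['cx'],m['fy']*p[1]/p[2]+m['cy']])
E
python3 - <<'E'
from h import *
a,m=snap('scene','s0');b,m2=snap('side','d0')
for k in(m,m2): print(-np.array(k['R']).T@k['t'])
print(robot.observe())
E
```

```text
[0.91422394 0.70957841 1.23143855]
[0.44950802 0.87274108 0.87798767]
{'time': 0.1, 'qpos': array([-1.41300227e+00,  3.42654592e-01,  1.52491601e+00,  1.75764757e-06,
        1.27540412e+00, -1.46001410e-01]), 'qvel': array([-0.00143804, -0.00150422, -0.00324908,  0.00178933,  0.00052099,
        0.00101511]), 'joint_efforts': array([ 1.99156682e-03, -4.32004595e+01, -2.44694388e+01,  7.19929347e-02,
        5.25773491e-02, -3.77296146e-05]), 'tool_pos': array([ 0.15701415, -0.50059114,  0.22611557]), 'tool_rot': array([-3.14022554e+00, -2.02730041e-04,  3.03794815e-01]), 'contact_force': array([0.05843849, 0.0214007 , 0.24914557]), 'torque': array([-0.00446479,  0.05239489,  0.00835663]), 'grip_force': 0.0, 'opening': 0.0918037736601862}
```

View pics/s0.png

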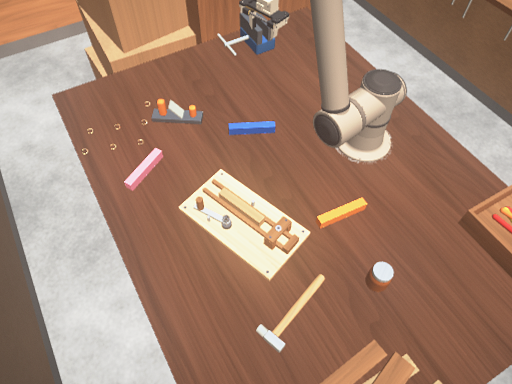

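View pics/d0.png

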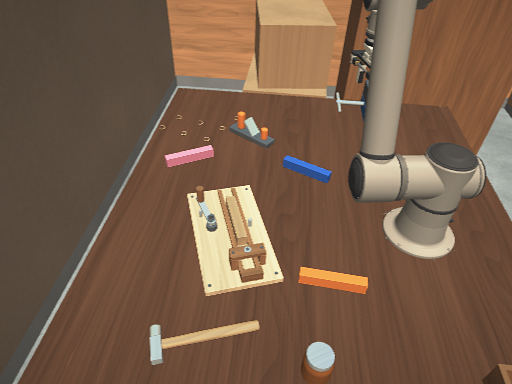

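The scene view shows the jig with board corners near (222,171), (180,208), (271,273) and (310,233). The bridge is at about (278,230), the knob at (199,203), and the plane at (178,112). The hammer and jar are well away to the bottom right. The side view agrees: board corners are near (188,193), (248,186), (280,278) and (207,291), and the knob is at (200,192).

```bash
cat >> h.py <<'E'
def board(n,im,m,seed):
    hsv=cv2.cvtColor(im,cv2.COLOR_RGB2HSV)
    mk=cv2.inRange(hsv,(15,40,150),(35,150,255))
    mk=cv2.morphologyEx(mk,cv2.MORPH_CLOSE,np.ones((5,5)))
    cs,_=cv2.findContours(mk,cv2.RETR_EXTERNAL,cv2.CHAIN_APPROX_NONE)
    c=min(cs,key=lambda c:-cv2.pointPolygonTest(c,seed,True)if len(c)>20 else 1e9)
    c=cv2.convexHull(c)[:,0]
    P=np.array([ray(m,u,v,.018)[:2] for u,v in c],np.float32)
    return cv2.minAreaRect(P*1000)
E
python3 - <<'E'
from h import *
for n,f,seed,corn in(('scene','s0',(215,190),[(222,171),(180,208),(271,273),(310,233)]),('side','d0',(205,240),[(248,186),(188,193),(207,291),(280,278)])):
    im=cv2.imread(f'pics/{f}.png')[:,:,::-1].copy();m=robot.camera_model(n)
    r=board(n,im,m,seed);print(n,r)
    print([ray(m,u,v,.018)[:2].round(3) for u,v in corn])
m,m2=robot.camera_model('scene'),robot.camera_model('side')
print('knobtop',ray(m,199,199,.1),ray(m2,200,188,.1))
E
```

```text
scene ((578.65966796875, 91.17549133300781), (217.8660430908203, 403.010009765625), 19.812950134277344)
[array([ 0.545, -0.121]), array([ 0.742, -0.053]), array([0.596, 0.3  ]), array([0.413, 0.245])]
side ((576.1902465820312, 94.72071838378906), (216.63714599609375, 409.97088623046875), 19.793359756469727)
[array([ 0.546, -0.126]), array([ 0.742, -0.063]), array([0.606, 0.308]), array([0.417, 0.244])]
knobtop [ 0.68667203 -0.00211086  0.1       ] [ 0.68294192 -0.00149753  0.1       ]
```

```bash
cat >> h.py <<'E'
A=np.radians(19.8);O=np.array([.5534,.0943,0]);RJ=np.array([[np.cos(A),-np.sin(A),0],[np.sin(A),np.cos(A),0],[0,0,1]])
J=lambda x,y,z:O+RJ@(np.array([x,y,z])/1000)
toJ=lambda p:RJ.T@(np.array(p)-O)*1000
E
python3 - <<'E'
from h import *
out=[]
for n,f,(x,y) in(('scene','s0',(170,160)),('side','d0',(175,175))):
    im=cv2.imread(f'pics/{f}.png');m=robot.camera_model(n)
    c=cv2.resize(im[y:y+120,x:x+150],None,fx=5,fy=5,interpolation=cv2.INTER_CUBIC)[:,:]
    def dot(p,col): 
        q=(proj(m,p)-[x,y]+.5)*5; cv2.circle(c,tuple(int(i) for i in q),2,col,-1)
    for yy in(-150,-130,-110,-90,-70): dot(J(0,yy,54),(0,0,255))
    for p in((-23,-190,33),(23,-190,33),(75,-36,73),(93,-134,100),(0,118,77),(-41,-20,46)): dot(J(*p),(255,0,0))
    cv2.imwrite(f'pics/{f}c.png',c)
E
```

```text
(no output)
```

View pics/s0c.png

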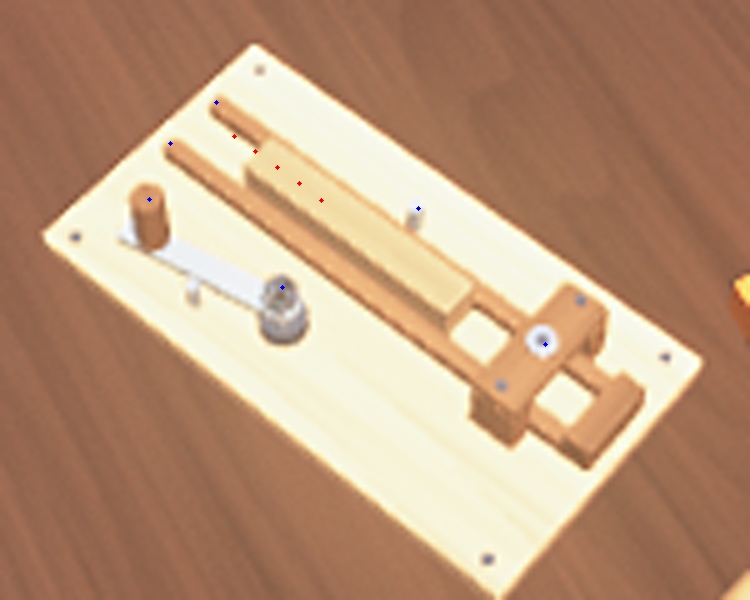

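View pics/d0c.png

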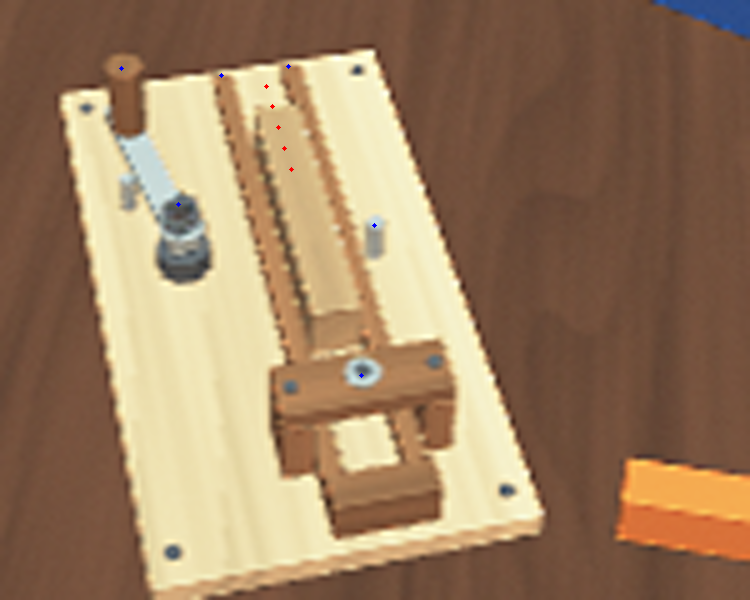

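The overlays fall within about 2 mm on the posts, bush and fence ends. The knob top is at crop (148,190), in line with the model. In the scene crop the batten's tail edge, about (257,151), coincides with the dot at jig y −130, so it starts about 110 mm short.

```bash
cat >> h.py <<'E'
from scipy.spatial.transform import Rotation as Ro
def go(p,yaw,s=None):
    s=s or robot.observe(); R=Ro.from_euler('xyz',s['tool_rot']); T=Ro.from_euler('xyz',[np.pi,0,yaw])
    return (R.inv().apply(np.array(p)-s['tool_pos'])).round(4),(R.inv()*T).as_rotvec().round(4)
E
python3 - <<'E'
from h import *
print(go(J(0,-178,226),A), go(J(0,-178,39),A), J(0,-178,226))
E
```

```text
(array([ 0.5636, -0.2712,  0.0006]), array([-0.0014, -0.0002, -0.0418])) (array([ 0.5636, -0.271 ,  0.1876]), array([-0.0014, -0.0002, -0.0418])) [ 0.61369535 -0.07317678  0.226     ]
```

Call:
arm_command --moves '[[[0.042, -0.02, 0], [0, 0, -0.01], 0], [[0.084, -0.04, 0], [0, 0, -0.02], 0], [[0.126, -0.06, 0], [0, 0, -0.03], 0], [[0.168, -0.08, 0], [0, 0, -0.042], 0], [[0.21, -0.1, 0], [0, 0, -0.042], 0]]' --squeeze 20

```text
time: 0.6
tool_pos: [0.3285, -0.3412, 0.2265]
tool_rot: [-3.141, 0.0, 0.346]
contact_force: [1.1, -0.6, 0.8]
opening: 0.0562
grip_force: 0.0
```

Call:
arm_command --moves '[[[0.036, -0.016, 0], [0, 0, 0], 0], [[0.072, -0.032, 0], [0, 0, 0], 0], [[0.108, -0.048, 0], [0, 0, 0], 0], [[0.144, -0.064, 0], [0, 0, 0], 0], [[0.18, -0.08, 0], [0, 0, 0], 0]]'

```text
time: 1.1
tool_pos: [0.4706, -0.205, 0.2264]
tool_rot: [-3.141, 0.0, 0.346]
contact_force: [0.4, -0.4, -0.2]
opening: 0.0163
grip_force: 0.0
```

Run:
```python
from h import *
s=robot.observe();print(s['time'],s['tool_pos'],s['tool_rot'],s['opening'],go(J(0,-178,130),A), go(J(0,-178,39),A))
```

```text
1.1 [ 0.47060691 -0.20499995  0.22643638] [-3.14122374e+00  4.76180684e-04  3.45900126e-01] 0.016297120787006517 (array([ 0.1794, -0.0755,  0.0964]), array([-0.0004,  0.0005,  0.0003])) (array([ 0.1794, -0.0754,  0.1874]), array([-0.0004,  0.0005,  0.0003]))
```

Call:
arm_command --moves '[[[0.035, -0.015, 0.01], [0, 0, 0], 0], [[0.07, -0.03, 0.03], [0, 0, 0], 0], [[0.105, -0.045, 0.05], [0, 0, 0], 0], [[0.135, -0.06, 0.07], [0, 0, 0], 0], [[0.165, -0.07, 0.09], [0, 0, 0], 0]]'

```text
time: 1.6
tool_pos: [0.6018, -0.0829, 0.1354]
tool_rot: [-3.141, 0.001, 0.347]
contact_force: [0.3, -0.2, 0.6]
opening: 0.0006
grip_force: 0.0
```

Call:
arm_command --moves '[[[0, 0, 0], [0, 0, 0], 0], [[0, 0, 0], [0, 0, 0], 0], [[0, 0, 0], [0, 0, 0], 0], [[0, 0, 0], [0, 0, 0], 0], [[0, 0, 0], [0, 0, 0], 0]]'

```text
time: 2.1
tool_pos: [0.6012, -0.0856, 0.1377]
tool_rot: [3.141, -0.001, 0.345]
contact_force: [0.2, 0.2, 0.7]
opening: 0.0004
grip_force: 0.0
```

Run:
```python
from h import *
s=robot.observe();print(s['time'],toJ(s['tool_pos']),s['opening'],go(J(0,-178,39),A))
im,m=snap('wrist','w1')
for p in((0,-130,54),(-23,-190,33),(23,-190,33)):print(proj(m,J(*p)).round(0))
```

```text
2.1 [ -16.01190662 -185.44334791  137.73421484] 0.0004058442490204011 (array([ 0.0159, -0.0076,  0.0987]), array([ 0.001 , -0.0011, -0.0011]))
[199. 178.]
[263. 194.]
[264. 149.]
```

View pics/w1.png

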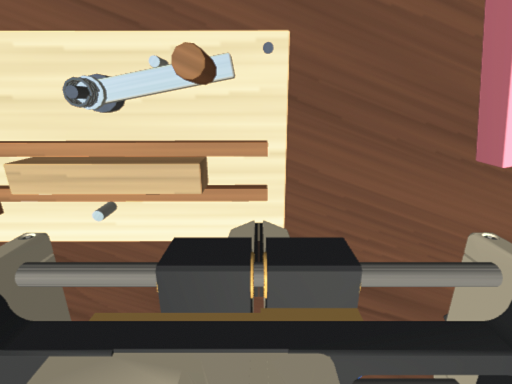

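The wrist view shows the tail's top edge at u≈207, with v 157–192, and the fence ends at u≈268. That is within 5 mm of the model and puts the tail at jig y ≈ −133. The closed fingers are about 45 mm behind it, so I descend.

Call:
arm_command --moves '[[[0.008, -0.004, 0.015], [0, 0, 0], 0], [[0.016, -0.008, 0.035], [0, 0, 0], 0], [[0.016, -0.008, 0.06], [0, 0, 0], 0], [[0.016, -0.008, 0.082], [0, 0, 0], 0], [[0.016, -0.008, 0.098], [0, 0, 0], 0]]'

```text
time: 2.65
tool_pos: [0.6128, -0.071, 0.036]
tool_rot: [-3.14, 0.002, 0.346]
contact_force: [0.0, 1.3, 0.6]
opening: 0.0005
grip_force: 0.0
```

Call:
arm_command --moves '[[[0, 0, 0], [0, 0, 0], 0], [[0, 0, 0], [0, 0, 0], 0], [[0, -0.005, 0], [0, 0, 0], 0], [[0, -0.01, 0], [0, 0, 0], 0], [[0, -0.015, 0], [0, 0, 0], 0]]'

```text
time: 3.15
tool_pos: [0.6087, -0.0572, 0.0395]
tool_rot: [3.141, -0.001, 0.346]
contact_force: [-0.3, 0.1, 0.4]
opening: 0.0006
grip_force: 0.0
```

Run:
```python
from h import *
s=robot.observe();print(s['time'],toJ(s['tool_pos']),s['contact_force'],go(J(0,-39,39),A))
```

```text
3.15 [   0.77349564 -161.24963885   39.53545864] [-0.29036768  0.11948739  0.39240192] (array([-0.0007, -0.1223,  0.0004]), array([ 0.0007, -0.0012,  0.0003]))
```

Call:
arm_command --moves '[[[0, -0.008, 0], [0, 0, 0], 0], [[0, -0.018, 0], [0, 0, 0], 0], [[0, -0.028, 0], [0, 0, 0], 0], [[0, -0.038, 0], [0, 0, 0], 0], [[0, -0.048, 0], [0, 0, 0], 0]]'

```text
time: 3.65
tool_pos: [0.5921, -0.0117, 0.0389]
tool_rot: [3.141, -0.0, 0.346]
contact_force: [0.9, -2.3, 1.5]
opening: 0.0007
grip_force: 0.8
```

Call:
arm_command --moves '[[[0, -0.01, 0], [0, 0, 0], 0], [[0, -0.02, 0], [0, 0, 0], 0], [[0, -0.03, 0], [0, 0, 0], 0], [[0, -0.038, 0], [0, 0, 0], 0], [[0, -0.045, 0], [0, 0, 0], 0]]'

```text
time: 4.15
tool_pos: [0.5768, 0.0306, 0.0387]
tool_rot: [3.141, 0.0, 0.346]
contact_force: [1.2, -1.5, 1.1]
opening: 0.0011
grip_force: 0.8
```

Run:
```python
from h import *
s=robot.observe();print(s['time'],toJ(s['tool_pos']),RJ.T@s['contact_force'])
im,m=snap('wrist','w2')
for p in((0,-20,54),(-41,-20,46),(0,100,73)):print(proj(m,J(*p)).round(0))
```

```text
4.15 [  0.38493481 -67.87461875  38.70315504] [ 0.63102816 -1.85217377  1.14146333]
[180. 248.]
[188. 296.]
[-57. 266.]
```

View pics/w2.png

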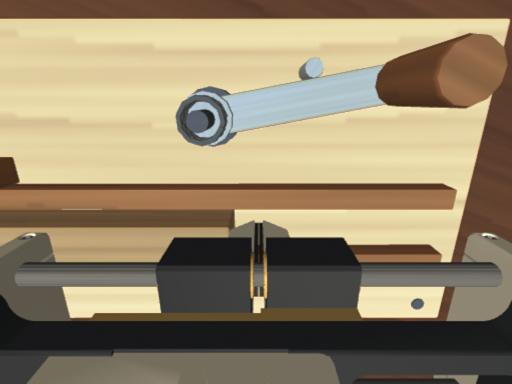

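The batten is being pushed: its tail edge is at u≈235, right at the fingertips, with about 2 N of drag. The keeper is still open. I continue slowly.

Call:
arm_command --moves '[[[0, -0.005, 0], [0, 0, 0], 0], [[0, -0.01, 0], [0, 0, 0], 0], [[0, -0.015, 0], [0, 0, 0], 0], [[0, -0.02, 0], [0, 0, 0], 0], [[0, -0.024, 0], [0, 0, 0], 0]]'

```text
time: 4.7
tool_pos: [0.5686, 0.0529, 0.0386]
tool_rot: [-3.141, 0.0, 0.346]
contact_force: [0.7, -0.4, -0.6]
opening: 0.0004
grip_force: 0.3
```

Call:
arm_command --moves '[[[0, -0.001, 0], [0, 0, 0], 0], [[0, -0.002, 0], [0, 0, 0], 0], [[0, -0.003, 0], [0, 0, 0], 0], [[0, -0.004, 0], [0, 0, 0], 0], [[0, -0.005, 0], [0, 0, 0], 0]]'

```text
time: 5.2
tool_pos: [0.5682, 0.0557, 0.039]
tool_rot: [3.139, -0.001, 0.346]
contact_force: [2.0, -9.6, 0.3]
opening: 0.0007
grip_force: 5.1
```

Run:
```python
from h import *
s=robot.observe();print(s['time'],toJ(s['tool_pos']),RJ.T@s['contact_force'])
```

```text
5.2 [  0.86975535 -41.30830331  39.02907674] [-1.40650898 -9.74215255  0.3040619 ]
```

Call:
arm_command --moves '[[[0, -0.001, 0], [0, 0, 0], 0], [[0, -0.002, 0], [0, 0, 0], 0], [[0, -0.003, 0], [0, 0, 0], 0], [[0, -0.003, 0], [0, 0, 0], 0], [[0, -0.003, 0], [0, 0, 0], 0]]'

```text
time: 5.7
tool_pos: [0.5689, 0.0562, 0.0398]
tool_rot: [3.135, -0.004, 0.346]
contact_force: [5.7, -16.8, -0.6]
opening: 0.0006
grip_force: 8.8
```

Run:
```python
from h import *
s=robot.observe();print(s['time'],toJ(s['tool_pos']),RJ.T@s['contact_force'])
im,m=snap('scene','s2')
x,y=205,165
cv2.imwrite('pics/s2c.png',cv2.resize(im[y:y+100,x:x+120,::-1],None,fx=6,fy=6,interpolation=cv2.INTER_CUBIC))
```

```text
5.7 [  1.70796462 -41.15195931  39.76586206] [ -0.31989687 -17.72868618  -0.57772849]
```

View pics/s2c.png

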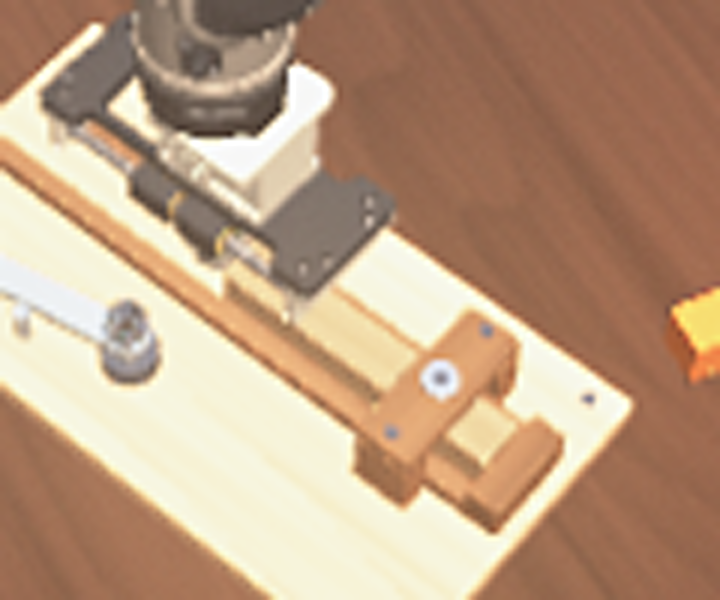

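The scene crop shows the batten under the bridge with its front end touching the stop block, around (505,440). The fingers have stalled at 18 N, so it is home. I back off and rise, then head for the knob.

Call:
arm_command --moves '[[[0, 0.005, 0], [0, 0, 0], 0], [[0, 0.015, 0], [0, 0, 0], 0], [[0, 0.02, -0.03], [0, 0, 0], 0], [[0, 0.025, -0.07], [0, 0, 0], 0], [[0, 0.03, -0.11], [0, 0, 0], 0]]'

```text
time: 6.25
tool_pos: [0.5758, 0.0316, 0.1494]
tool_rot: [-3.14, 0.002, 0.346]
contact_force: [1.0, -0.1, -0.3]
opening: 0.0006
grip_force: 0.0
```

Call:
arm_command --moves '[[[0.02, 0.01, 0], [0, 0, -0.14], 0.08], [[0.04, 0.02, 0], [0, 0, -0.28], 0.08], [[0.06, 0.035, 0], [0, 0, -0.42], 0.08], [[0.08, 0.05, 0], [0, 0, -0.56], 0.08], [[0.09, 0.06, 0], [0, 0, -0.7], 0.08]]'

```text
time: 6.75
tool_pos: [0.6826, 0.0054, 0.1482]
tool_rot: [-3.141, -0.0, 1.052]
contact_force: [-0.3, -0.4, -0.2]
opening: 0.0357
grip_force: 0.0
```

Call:
arm_command --moves '[[[0, 0, 0], [0, 0, -0.14], 0.08], [[0, 0, 0], [0, 0, -0.28], 0.08], [[0, 0, 0], [0, 0, -0.42], 0.08], [[0, 0, 0], [0, 0, -0.56], 0.08], [[0, 0, 0], [0, 0, -0.7], 0.08]]'

```text
time: 7.25
tool_pos: [0.6812, 0.0058, 0.1483]
tool_rot: [-3.141, -0.001, 1.752]
contact_force: [0.4, -0.0, -0.0]
opening: 0.0758
grip_force: 0.0
```

Call:
arm_command --moves '[[[0, 0, 0], [0, 0, -0.14], 0.08], [[0, 0, 0], [0, 0, -0.28], 0.08], [[0, 0, 0], [0, 0, -0.35], 0.08], [[0, 0, 0], [0, 0, -0.35], 0.08], [[0, 0, 0], [0, 0, -0.35], 0.08]]'

```text
time: 7.75
tool_pos: [0.6813, 0.0058, 0.1485]
tool_rot: [-3.141, -0.0, 2.094]
contact_force: [-0.0, 0.0, -0.4]
opening: 0.0798
grip_force: 0.0
```

Run:
```python
from h import *
s=robot.observe();print(s['time'],toJ(s['tool_pos']),s['tool_rot'],A+1.75,s['qpos'],s['opening'],go(J(93,-134,150),A+1.75))
im,m=snap('wrist','w3')
print(proj(m,J(93,-134,100)).round(0))
hsv=cv2.cvtColor(im,cv2.COLOR_RGB2HSV)
```

```text
7.75 [  90.31804893 -126.57166659  148.4516621 ] [-3.14127316e+00 -4.58700085e-04  2.09376822e+00] 2.095575191894877 [-1.03943764e-01  6.93390174e-01  1.14630556e+00  1.90874086e-04
  1.30242476e+00 -6.26966388e-01] 0.07984131907480442 (array([-0.0078,  0.0013, -0.0016]), array([-0.0003, -0.0005, -0.0018]))
[259. 217.]
```

View pics/w3.png

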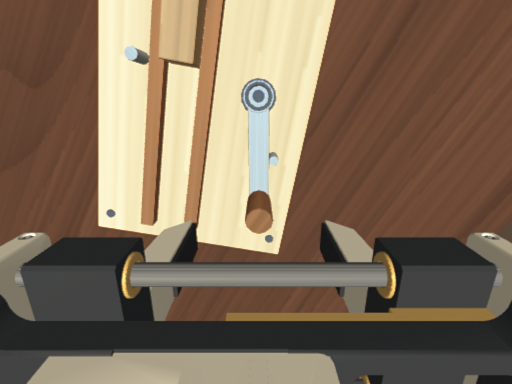

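The knob top is at (259,218), where the model predicts (259,217), and it sits centred between the open fingers. The batten tail at (182,62) is level with the stop post, so it stayed home. I descend and grip.

Call:
arm_command --moves '[[[-0.008, 0.001, 0.01], [0, 0, 0], 0.08], [[-0.008, 0.001, 0.03], [0, 0, 0], 0.08], [[-0.008, 0.001, 0.055], [0, 0, 0], 0.08], [[-0.008, 0.001, 0.075], [0, 0, 0], 0.08], [[-0.008, 0.001, 0.082], [0, 0, 0], 0.08]]'

```text
time: 8.3
tool_pos: [0.6848, -0.001, 0.0632]
tool_rot: [-3.137, -0.003, 2.095]
contact_force: [0.3, -0.9, -0.3]
opening: 0.0801
grip_force: 0.0
```

Call:
arm_command --moves '[[[0, 0, 0], [0, 0, 0], 0.01], [[0, 0, 0], [0, 0, 0], 0.01], [[0, 0, 0], [0, 0, 0], 0.01], [[0, 0, 0], [0, 0, 0], 0.01], [[0, 0, 0], [0, 0, 0], 0.01]]' --squeeze 20

```text
time: 8.8
tool_pos: [0.6866, -0.0006, 0.0675]
tool_rot: [3.141, 0.001, 2.096]
contact_force: [1.3, -0.5, 0.3]
opening: 0.0448
grip_force: 0.0
```

Call:
arm_command --moves '[[[0, 0, 0], [0, 0, 0], 0.01], [[0, 0, 0], [0, 0, 0], 0.01], [[0, 0, 0], [0, 0, 0], 0.01], [[0, 0, 0], [0, 0, 0], 0.01], [[0, 0, 0], [0, 0, 0], 0.01]]'

```text
time: 9.3
tool_pos: [0.6856, -0.001, 0.0668]
tool_rot: [-3.14, -0.0, 2.096]
contact_force: [-5.2, -2.3, 3.6]
opening: 0.0236
grip_force: 20.0
```

Run:
```python
from h import *
s=robot.observe();print(s['time'],toJ(s['tool_pos']),s['tool_rot'],RJ.T@s['contact_force'],s['opening'],s['grip_force'])
# arc rows in tool frame at start (a = swing)
p0=J(93,-134,66);
for a in np.arange(1,12)*.14: 
    th=np.arctan2(-.98,.18)-a; p=J(75+100*np.cos(th),-36+100*np.sin(th),66)
    s2=dict(s);s2['tool_pos']=p0;print(round(a,2),*go(p,A+1.75-a,s2))
```

```text
9.3 [  92.05447898 -134.47458178   66.78059565] [-3.14001415e+00 -2.64624781e-04  2.09560765e+00] [-5.61584094 -0.38553446  3.63179772] 0.023564500518868933 20.000167787075043
0.14 [ 0.0006 -0.014   0.    ] [-0.0016 -0.0002  0.14  ]
0.28 [ 0.0035 -0.0276  0.    ] [-0.0016 -0.      0.28  ]
0.42 [ 0.0082 -0.0408  0.0001] [-1.6e-03  1.0e-04  4.2e-01]
0.56 [ 0.0148 -0.0532  0.0001] [-1.6e-03  2.0e-04  5.6e-01]
0.7 [ 0.023  -0.0645  0.0001] [-1.6e-03  3.0e-04  7.0e-01]
0.84 [ 0.0327 -0.0745  0.0001] [-1.6e-03  4.0e-04  8.4e-01]
0.98 [ 0.0437 -0.0832  0.0001] [-1.6e-03  5.0e-04  9.8e-01]
1.12 [ 0.0559 -0.0901  0.0002] [-1.60e-03  6.00e-04  1.12e+00]
1.26 [ 0.0688 -0.0954  0.0002] [-1.50e-03  8.00e-04  1.26e+00]
1.4 [ 0.0824 -0.0987  0.0002] [-1.5e-03  9.0e-04  1.4e+00]
1.54 [ 0.0963 -0.1002  0.0002] [-1.50e-03  1.00e-03  1.54e+00]
```

Call:
arm_command --moves '[[[0.0007, -0.012, 0], [0, 0, 0.12], 0.01], [[0.003, -0.024, 0], [0, 0, 0.24], 0.01], [[0.0065, -0.035, 0], [0, 0, 0.36], 0.01], [[0.0115, -0.046, 0], [0, 0, 0.48], 0.01], [[0.0175, -0.0565, 0], [0, 0, 0.6], 0.01]]' --squeeze 30

```text
time: 9.8
tool_pos: [0.6298, -0.0138, 0.0668]
tool_rot: [3.138, -0.0, 1.49]
contact_force: [5.7, 2.1, -2.5]
opening: 0.0234
grip_force: 30.0
```

```bash
cat > st.py <<'E'
from h import *
s=robot.observe();p=toJ(s['tool_pos']);d=p[:2]-[75,-36]
print(s['time'],p,s['tool_rot'],RJ.T@s['contact_force'],s['opening'],s['grip_force'],'r',np.hypot(*d),'swing',(np.arctan2(-.98,.18)-np.arctan2(d[1],d[0]))%6.283,'tool',A+1.75-s['tool_rot'][2])
E
python3 st.py
```

```text
9.8 [  35.29126527 -127.63658298   66.84191739] [ 3.13752030e+00 -4.58068949e-04  1.49034792e+00] [ 6.08866039  0.08112062 -2.53953511] 0.02339749136817712 30.01018524169922 r 99.87015046281161 swing 0.5905525133172655 tool 0.605227273161606
```

Going well: radius 99.9 mm and swing 0.59.

Call:
arm_command --moves '[[[0.0007, -0.012, 0], [0, 0, 0.12], 0.01], [[0.003, -0.024, 0], [0, 0, 0.24], 0.01], [[0.0065, -0.035, 0], [0, 0, 0.36], 0.01], [[0.0115, -0.046, 0], [0, 0, 0.48], 0.01], [[0.0175, -0.0565, 0], [0, 0, 0.6], 0.01]]'

```text
time: 10.3
tool_pos: [0.5762, 0.0078, 0.0669]
tool_rot: [3.136, -0.004, 0.889]
contact_force: [11.2, 1.1, -7.2]
opening: 0.0233
grip_force: 30.0
```

```bash
python3 st.py
```

```text
10.3 [ -7.82388895 -89.11649115  66.85445622] [ 3.13615162 -0.00441914  0.88938596] [10.90567379 -2.70828602 -7.23347081] 0.023256474616717624 30.00889152288437 r 98.39287683915241 swing 1.1821971630231838 tool 1.2061892324021308
```

Call:
arm_command --moves '[[[0.002, -0.012, 0.0005], [0, 0, 0.12], 0.01], [[0.005, -0.024, 0.001], [0, 0, 0.24], 0.01], [[0.0085, -0.035, 0.001], [0, 0, 0.36], 0.01], [[0.0125, -0.0445, 0.001], [0, 0, 0.46], 0.01], [[0.0165, -0.052, 0.001], [0, 0, 0.55], 0.01]]'

```text
time: 10.8
tool_pos: [0.5467, 0.0505, 0.0668]
tool_rot: [3.134, -0.006, 0.343]
contact_force: [16.2, -40.7, -9.9]
opening: 0.0237
grip_force: 30.0
```

```bash
python3 st.py
```

```text
10.8 [-21.1043316  -38.95337801  66.79180654] [ 3.13380132 -0.00627033  0.34273059] [  1.39802704 -43.8026737   -9.86714493] 0.023664779510306433 30.002617835998535 r 96.14970095551045 swing 1.7217238691141272 tool 1.7528445994906652
```

Call:
arm_command --moves '[[[0, 0.0005, 0], [0, 0, 0], 0.01], [[0, 0.001, 0], [0, 0, 0], 0.01], [[0, 0.002, 0], [0, 0, 0], 0.01], [[0, 0.002, 0], [0, 0, 0], 0.01], [[0, 0.002, 0], [0, 0, 0], 0.01]]'

```text
time: 11.3
tool_pos: [0.5472, 0.0492, 0.0667]
tool_rot: [3.136, -0.006, 0.346]
contact_force: [5.8, -11.3, 0.1]
opening: 0.0237
grip_force: 30.0
```

```bash
python3 st.py; python3 -c "
from h import *
im,m=snap('side','d3')
x,y=175,170
cv2.imwrite('pics/d3c.png',cv2.resize(im[y:y+120,x:x+130,::-1],None,fx=5,fy=5,interpolation=cv2.INTER_CUBIC))"
```

```text
11.3 [-21.08240883 -40.32890109  66.73160917] [ 3.13623074 -0.00585049  0.34596418] [  1.66870803 -12.60442064   0.06558472] 0.023656153055074704 30.004005432128906 r 96.17987664500448 swing 1.7074215601062805 tool 1.749611016528472
```

View pics/d3c.png

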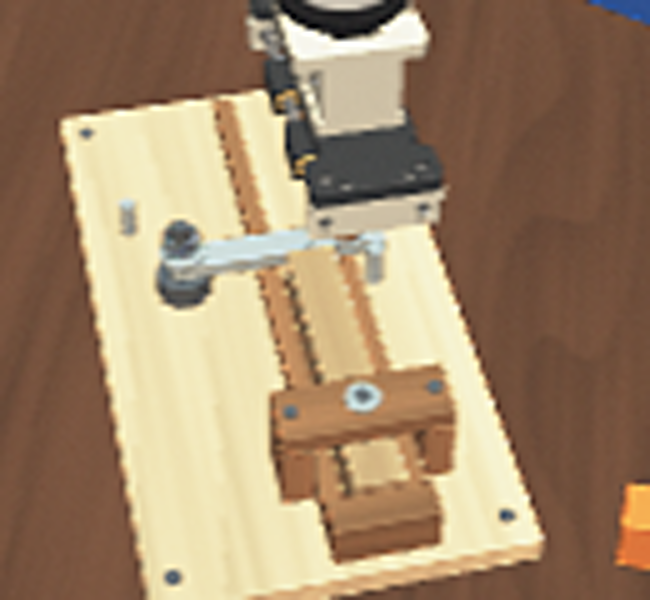

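The arm lies across the channel with its tip against the stop post, around (375,245). The batten's front end is at the stop block. The push is 12.6 N against a 6.5 N spring, so I add a touch more, let it settle and check.

Call:
arm_command --moves '[[[0, -0.0003, 0], [0, 0, 0], 0.01], [[0, -0.0006, 0], [0, 0, 0], 0.01], [[0, -0.0006, 0], [0, 0, 0], 0.01], [[0, -0.0006, 0], [0, 0, 0], 0.01], [[0, -0.0006, 0], [0, 0, 0], 0.01]]'

```text
time: 11.85
tool_pos: [0.5472, 0.0493, 0.0667]
tool_rot: [3.136, -0.006, 0.346]
contact_force: [6.5, -12.8, -0.8]
opening: 0.0234
grip_force: 30.0
```

Call:
arm_command --moves '[[[0, 0, 0], [0, 0, 0], 0.01], [[0, 0, 0], [0, 0, 0], 0.01], [[0, 0, 0], [0, 0, 0], 0.01], [[0, 0, 0], [0, 0, 0], 0.01], [[0, 0, 0], [0, 0, 0], 0.01]]'

```text
time: 12.35
tool_pos: [0.5472, 0.0493, 0.0667]
tool_rot: [3.135, -0.006, 0.346]
contact_force: [6.5, -13.5, -1.6]
opening: 0.0233
grip_force: 30.0
```

```bash
python3 st.py
```

```text
12.35 [-21.08629554 -40.21136866  66.72581235] [ 3.13549958 -0.00588996  0.34601123] [  1.53171349 -14.93831568  -1.60380615] 0.0233088968592279 30.006960332393646 r 96.17854135088349 swing 1.7086441643503472 tool 1.7495639589200425
```

```bash
python3 -c "
from cell import robot
print(robot.hand_in())"
```

```text
the job is handed in; nothing more can be done
None
```

I handed the job in at about 12 s: the batten is home against the end stop and the fingers hold the keeper against its stop post at about 15 N. The plane, jar and hammer were not touched; the hand-in returned no verdict.

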